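# Roll the speaker back onto its mat

### The job

The cylindrical speaker lying on its side has been left beside its cork mat. Roll it gently onto the mat by pushing on its top half with the fingertips, so that it comes to rest along the middle of the mat, parallel to the mat's long edges and with no part overhanging it. Do not lift or grip the speaker, and leave the remote control, the mug and the figurine alone.

Things in the scene. Friction and masses are not known exactly. Their poses are not given: they have to be found in the camera images.
- speaker: cylindrical speaker in a grey fabric sleeve, lying on its side: diameter 100 mm, length 192 mm, 0.5 to 0.9 kg. Origin at its centre, 50 mm above the table; its x axis is the cylinder's axis (y, z turn as it rolls). The sleeve grips and resists rolling: let go at 5 cm/s it stops within 1 cm. Starts on either side of the mat, 100 to 180 mm centre to centre, within 3 degrees of parallel to its length.
- mat: flat rectangular cork mat fixed on the console top, 300 x 136 mm and 1 mm thick, no hindrance to rolling. Origin at the centre of its underside; x along its 300 mm length, y across its 136 mm width, z up. Where it lies and how it is turned vary.
- remote: black remote control lying flat, 165 x 48 x 18 mm, origin at the centre of its underside, x along its length; to be left alone
- mug: white mug standing upright, 80 mm across, 90 mm high, origin at the centre of its underside; to be left alone
- figurine: steel figurine standing on a round foot 60 mm across, 104 mm high, origin at the centre of its underside; to be left alone
Not all that is in view belongs to the job. Of the things that look like the speaker, take the one that is farthest to the robot's left at the start.

How it is judged:
By the outcome, as a careful person would: the job done as asked, in the order asked, and still so for the second after the job is handed in, with the robot touching nothing.
It also fails if it takes over 64 s, if anything falls off the work surface, if the arm or the gripper's body presses on something with over 40 N, if the wrist force passes 120 N, or if a joint passes its speed limit or range.

### The arm

A 6-joint arm with a two-finger parallel gripper is mounted at the origin on the work surface. World frame = base frame: x ahead of the robot, y to its left, z up, the work surface at z = 0. Lengths are in m, angles in degrees, forces in N, time in s.
With the tool pointing down it reaches from about 0.325 to 0.775 m from the base axis. Payload 5.5 kg.
Tool frame: the origin (TCP) lies at the centre of the arm's flange, where the gripper is bolted on; the fingertips stand 182 mm ahead of it and the grasp point (between the pads) lies 163 mm ahead of it; z points along the fingers, y is the line along which they close (so a half turn about z gives the same grasp; the last joint's range is limited). The gripper opens to 88 mm and grips with 3 to 60 N. Pads are 20 mm wide; open, the fingers measure 115 mm over their backs; the gripper's body (75 mm by 178 mm) begins 61 mm behind the grasp point.
Start: joints at [-75.9, 5.22, 70.514, -0, 104.267, -3.249], TCP at [0.179, -0.573, 0.405] pointing down, gripper open.
Joint ranges: [-164.24, 164.24], [-49.07, 125.15], [9.68, 141.18], [-86.29, 266.29], [3.28, 154.24], [-151.56, 151.56]. Speed limits (degrees/s): [147.25, 147.25, 172.46, 180, 180, 180].

### API

Orientations are given as [roll, pitch, yaw] about the fixed x, y, z axes, in that order (R = Rz(yaw) Ry(pitch) Rx(roll)).
In Python, from station import r gives the robot as it stands. The module is installed in compiled form; this text tells all that it offers. Calls block until the motion is done:
- r.reach(position, orientation): joint-space move of the TCP to a pose.
- r.servo_line(position, rotation=None, speed=0.15): straight line of the TCP; rotation=None keeps the orientation; speed is the mean speed in m/s.
- r.move_joints(angles): joint-space move.
- r.let_go() and r.grab(squeeze=None): open the fingers fully, or close them until they stop; squeeze is the grip in N (None keeps the last).
- r.wait(seconds).
- r.inverse_kinematics(position, orientation): joint angles nearest the present ones, or None.
- r.sense(): the state.
- r.snapshot(name): name is "scene" or "top" or "wrist"; returns a dict with "frame" (420x560x3 uint8, red, green, blue), "fx", "fy", "cx", "cy" (pixels), "R" (3x3) and "t" (3): a world point X has camera coordinates R X + t. Camera axes: x right, y down, z forward; pixel columns grow to the right and rows downward; lengths in m; the calibration is good to about 2 mm. A picture is of the moment at which its call begins. There is no depth.
A pose or a line that the arm cannot do raises r.IKError and nothing moves.
- r.hand_in(): hands the job in; it is judged then, once.
The state is a dict: "clock": time; "joints": joint angles; "joint_vel": joint speeds; "joint_torque": joint torques, N m; "tcp_pos": TCP position; "orientation": TCP orientation; "contact_force": force on the tool from outside, world axes, zero at the start; "torque": the same for the moment, N m; "opening": finger opening in m; "gripper_force": force on a finger pad.
Only numpy, scipy, OpenCV 4.12 (cv2) and the standard library are available. Lean on these libraries where they do the work, as an engineer would, in place of code of your own. Each camera call takes 0.05 s, during which the arm holds its last target. There are 200 camera calls.

## Working session

There is one attempt and no reset: what is moved stays moved. The work goes in short steps, each a Python script; the robot and the scene stay as the last script left them, time stands still between calls to the robot, and variables do not carry over. Pictures are saved under pics/ and viewed, at most 10 in all, crops included, and the job is handed in when it is done.

```bash
mkdir -p pics; python3 - <<'E'
from station import r
import cv2,pickle
d={}
for n in("top","scene"):
    s=r.snapshot(n);d[n]=s;cv2.imwrite(f"pics/{n}0.png",s["frame"][...,::-1]);print(n,s["fx"],s["cx"],s["cy"],s["R"],s["t"])
pickle.dump(d,open("d0.pkl","wb"));print(r.sense()["clock"],r.sense()["orientation"])
E
```

```text
top 455.2607439497227 282.1748064500701 195.78297255700633 [[ 0.01102598 -0.99973045 -0.02043182]
 [-0.9939744  -0.00872943 -0.10926432]
 [ 0.1090565   0.02151345 -0.99380272]] [0.00543433 0.4816403  1.02501083]
scene 438.68778239617194 284.29745651225215 208.83394864467408 [[-0.45130772  0.89221274 -0.01666665]
 [ 0.67788759  0.33062991 -0.65662187]
 [-0.5803359  -0.30763663 -0.75403577]] [ 0.22069589 -0.28441571  1.57645053]
0.1 [-1.79901799e+02 -4.40009780e-03  1.73453802e+01]
```

View pics/top0.png

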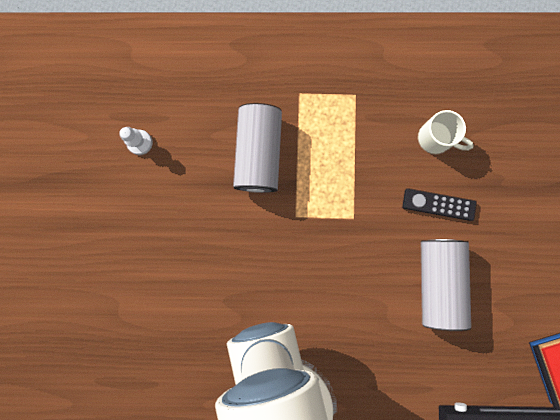

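View pics/scene0.png

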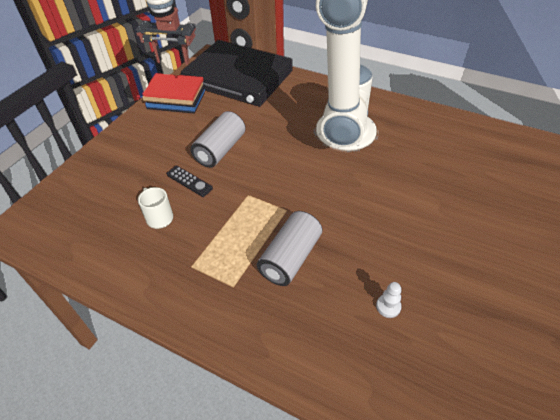

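The top view shows two lookalikes: the left speaker at (258,148) and another at (445,285). Image left is +y, so the target is the left one. The mat is at (327,156), the figurine at (137,140), the remote at (440,205) and the mug at (443,132). Next I'll measure the mat and speaker and take the check crop.

```bash
cat > h.py <<'E'
import numpy as np,cv2
def ray(s,uv,z):
    R,t=np.array(s["R"]),np.array(s["t"]);C=-R.T@t
    uv=np.atleast_2d(uv).astype(float)
    d=np.c_[(uv[:,0]-s["cx"])/s["fx"],(uv[:,1]-s["cy"])/s["fy"],np.ones(len(uv))]@R
    return C+d*((z-C[2])/d[:,2])[:,None]
def big(m):
    m=cv2.morphologyEx(m.astype(np.uint8)*255,cv2.MORPH_OPEN,np.ones((3,3)))
    cs,_=cv2.findContours(m,cv2.RETR_EXTERNAL,cv2.CHAIN_APPROX_NONE)
    return max(cs,key=cv2.contourArea)[:,0]
def mat(s):
    hsv=cv2.cvtColor(s["frame"],cv2.COLOR_RGB2HSV)
    c=big((hsv[...,0]>12)&(hsv[...,0]<32)&(hsv[...,1]>60)&(hsv[...,2]>170))
    p=ray(s,c,.001)[:,:2]
    return cv2.minAreaRect(p.astype(np.float32)),c
def speaker(s,box):
    """grey sleeve: side tangents -> axis line at z=.05; box=(u0,u1,v0,v1)"""
    hsv=cv2.cvtColor(s["frame"],cv2.COLOR_RGB2HSV);m=np.zeros(hsv.shape[:2],bool)
    u0,u1,v0,v1=box;m[v0:v1,u0:u1]=((hsv[...,1]<60)&(hsv[...,2]>85))[v0:v1,u0:u1]
    c=big(m);v=np.arange(c[:,1].min()+10,c[:,1].max()-12)
    e=np.array([[c[c[:,1]==k,0].min()-.5,c[c[:,1]==k,0].max()+.5] for k in v])
    mid=ray(s,np.c_[e.mean(1),v],.05);L=ray(s,np.c_[e[:,0],v],.05);Rr=ray(s,np.c_[e[:,1],v],.05)
    b,a=np.polyfit(mid[:,0],mid[:,1],1)   # y=a+b x
    return a,b,np.median(L[:,1]-Rr[:,1]),c
E
python3 - <<'E'
import pickle,cv2,numpy as np
from h import *
d=pickle.load(open("d0.pkl","rb"));s=d["top"]
(m,sz,an),c=mat(s);print("mat",m,sz,an,c.min(0),c.max(0))
a,b,w,c2=speaker(s,(225,292,95,200));print("axis yaw",np.degrees(np.arctan(b)),"width",w,c2.min(0),c2.max(0))
u=c2[:,0].mean()
t,bo=c2[:,1].min(),c2[:,1].max()
xt=ray(s,[[u,t]],.1)[0],ray(s,[[u,t]],.05)[0];xb=ray(s,[[u,bo]],.1)[0],ray(s,[[u,bo]],.05)[0]
print(xt,xb,-np.array(s["R"]).T@s["t"]); print("a,b",a,b)
for n,(u0,v0) in {"fig":(145,150)}.items(): print(n,ray(s,[[u0,v0]],0))
i=s["frame"][80:230,215:375,::-1].copy();cv2.drawContours(i,[c2[:,None]-[215,80]],-1,(0,0,255),1);cv2.drawContours(i,[c[:,None]-[215,80]],-1,(0,255,0),1)
cv2.imwrite("pics/crop1.png",cv2.resize(i,None,fx=4,fy=4,interpolation=cv2.INTER_NEAREST))
E
```

```text
mat (0.5838863849639893, -0.0929914265871048) (0.13726839423179626, 0.30260899662971497) 89.63337707519531 [297  93] [355 218]
axis yaw -2.409562331894619 width 0.1012004315940005 [233 104] [281 187]
(array([0.67597173, 0.06590116, 0.1       ]), array([0.69188068, 0.06993223, 0.05      ])) (array([0.49204958, 0.06276556, 0.1       ]), array([0.49849163, 0.06663523, 0.05      ])) [ 0.36689411 -0.01241421  1.07139569]
a,b 0.0923640208473946 -0.042079606562329314
fig [[0.5925392 0.342598  0.       ]]
```

View pics/crop1.png

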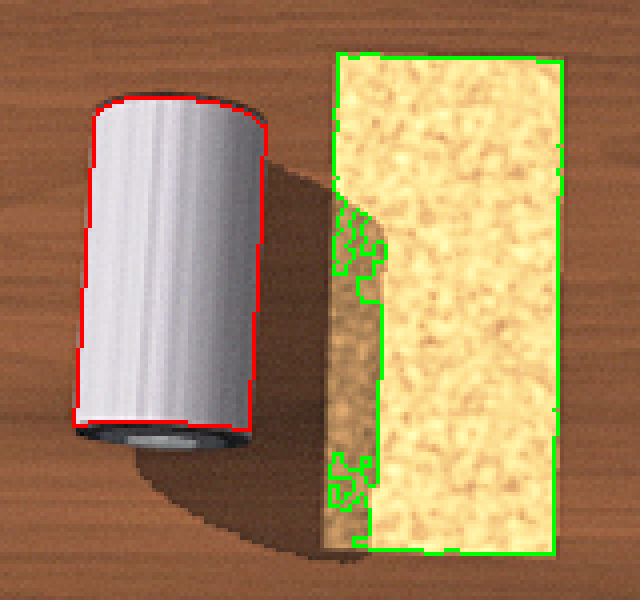

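The crop confirms the left grey cylinder with end caps, and the outline fits (101 mm wide). The mat's lower-left corner is in shadow, at crop (324,548), so I'll take the mat pose from its corners.

```bash
python3 - <<'E'
import pickle
from h import *
s=pickle.load(open("d0.pkl","rb"))["top"]
# corners of crop -> image
c=np.array([[338,53],[564,61],[556,554],[323,549]])/4+[215-.5,80-.5]
p=ray(s,c,.001)[:,:2];print(p,p.mean(0))
print([np.linalg.norm(p[i]-p[(i+1)%4]) for i in range(4)])
for i,j in((0,3),(1,2)):
    e=p[i]-p[j];print("edge yaw",np.degrees(np.arctan2(e[1],e[0])))
for i,j in((0,1),(3,2)):
    e=p[i]-p[j];print("perp",np.degrees(np.arctan2(e[1],e[0]))-90)
# fit of right edge contour
_,cc=mat(s);q=cc[(cc[:,0]>345)&(cc[:,1]>97)&(cc[:,1]<214)];w=ray(s,q+[.5,0],.001);b,a=np.polyfit(w[:,0],w[:,1],1);print("fit right edge yaw",np.degrees(np.arctan(b)),"y at .584",a+b*.584)
from station import r
for yaw in(90,-90):
    for P in ([.584,.2,.25],[.584,-.02,.25]):
        print(yaw,P,r.inverse_kinematics(P,[180,0,yaw]))
E
```

```text
[[ 0.73598805 -0.027268  ]
 [ 0.73154503 -0.16377645]
 [ 0.43340014 -0.15715669]
 [ 0.43500606 -0.02055507]] [ 0.58398482 -0.09218905]
[np.float64(0.1365807304921249), np.float64(0.2982183696490293), np.float64(0.13661105175064975), np.float64(0.3010568403349499)]
edge yaw -1.2776801738760661
edge yaw -1.2719388273777703
perp -1.8641834984574501
perp -0.6735537070498907
fit right edge yaw -1.3864004741956188 y at .584 -0.16051096335948783
90 [0.584, 0.2, 0.25] [ 1.57471949e+01  9.23974445e+00  8.18620723e+01 -2.54444375e-14
  8.88981833e+01  1.57471949e+01]
90 [0.584, -0.02, 0.25] [-5.29706041  4.24337826 87.25125969  0.         88.50536205 -5.29706041]
-90 [0.584, 0.2, 0.25] None
-90 [0.584, -0.02, 0.25] None
```

```bash
cat >> h.py <<'E'
M=np.array([.584,-.0925]);Y=np.radians(-1.3);N=np.array([-np.sin(Y),np.cos(Y)])
O=[180,0,90-1.3];Z=.247
def P(off,z=Z): return [*(M+N*off),z]
E
python3 - <<'E'
from station import r
from h import *
r.reach(P(.265,.42),O);r.grab if 0 else None
r.servo_line(P(.265),speed=.15)
print(r.sense()["clock"],r.sense()["contact_force"])
off=.265
r.servo_line(P(.225),speed=.06);print(r.sense()["contact_force"])
for off in(.195,.165,.125):
    r.servo_line(P(off),speed=.03);s=r.sense();print(off,s["clock"],np.round(s["contact_force"],1))
s=r.snapshot("top");cv2.imwrite("pics/top1.png",s["frame"][...,::-1])
s=r.snapshot("scene");cv2.imwrite("pics/scene1.png",s["frame"][...,::-1])
E
```

```text
4.3833 [-0.14641928 -0.60013941 -0.45304521]
[-0.17928624 -0.12646619  0.18320008]
0.195 6.35 [-14.1  20.1  37.4]
0.165 7.5 [-21.9  28.4  69.9]
0.125 8.9833 [-35.7  23.6 105.1]
```

View pics/top1.png

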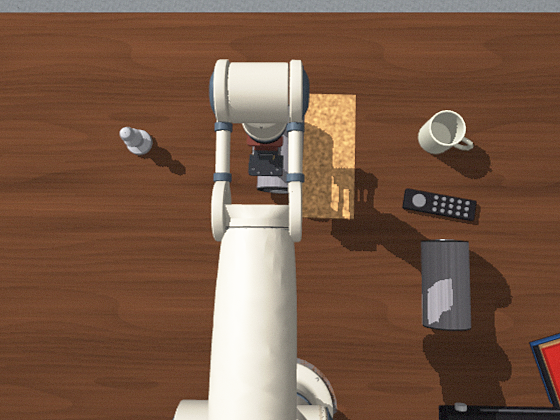

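View pics/scene1.png

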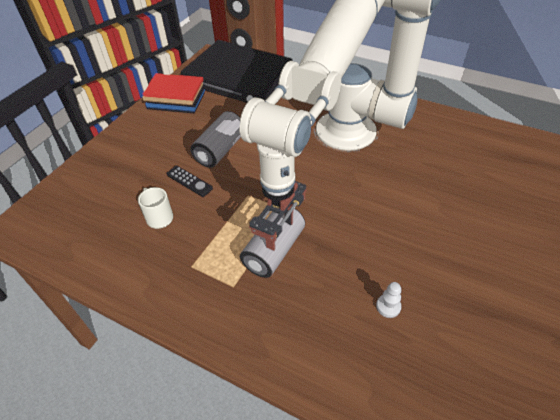

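The scene shows the speaker partly onto the mat at (273,240). The fingertips are wedged onto it with about 105 N upward, so I'll unload by rising and then measure again.

```bash
python3 - <<'E'
from station import r
from h import *
print(r.sense()["tcp_pos"])
r.servo_line(P(.125,Z+.02),speed=.05);s=r.sense();print(np.round(s["contact_force"],1))
r.servo_line(P(.125,.40),speed=.2)
r.servo_line(P(.33,.42),speed=.4)
s=r.snapshot("top");cv2.imwrite("pics/top2.png",s["frame"][...,::-1]);print(r.sense()["clock"])
import pickle;pickle.dump(s,open("d2.pkl","wb"))
E
```

```text
[0.58732036 0.03792635 0.27535853]
[-4.5  5.5 37.5]
11.1667
```

View pics/top2.png

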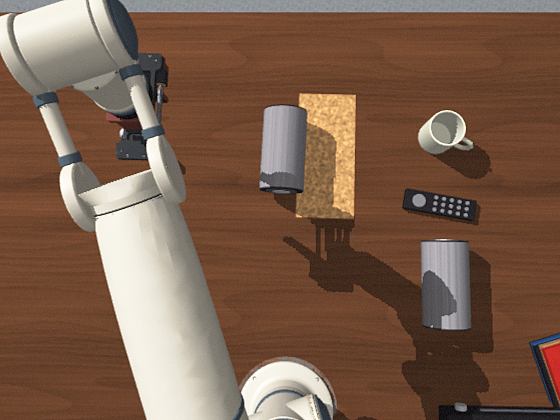

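The speaker is now at (285,148), left edge of the mat. The sleeve sticks to the fingers, so I'll move the tips with the surface (a cycloid), with no sliding. First I'll re-measure.

```bash
cat >> h.py <<'E'
def meas(s,box):
    a,b,w,c=speaker(s,box);t,bo=c[:,1].min(),c[:,1].max();u=c[:,0].mean()
    x=(ray(s,[[u,t]],.1)[0,0]+ray(s,[[u,bo]],.1)[0,0])/2
    q=np.array([x,a+b*x])-M
    print("x %.4f off along %.4f across %.4f yaw-mat %.2f width %.4f"%(x,q@[N[1],-N[0]],q@N,np.degrees(np.arctan(b)-Y),w),c.min(0),c.max(0));return q@N
E
python3 - <<'E'
import pickle
from h import *
meas(pickle.load(open("d0.pkl","rb"))["top"],(225,292,95,200))
s=pickle.load(open("d2.pkl","rb"));f=s["frame"];h=cv2.cvtColor(f,cv2.COLOR_RGB2HSV)
print(h[140,255:315:3,1],h[140,255:315:3,2],h[180:200,283,2])
meas(s,(255,315,95,200))
E
```

```text
x 0.5840 off along -0.0036 across 0.1602 yaw-mat -1.11 width 0.1012 [233 104] [281 187]
[157 152 153  10  10   8  10   7   7  11   8  15  12  17  16  11  22 123
 128 122] [115 116 113 185 187 182 179 178 177 166 161 139 132 123  98  89  82 131
 145 142] [103  97 101 100 105 111  96  45  23  57  85 109 115  82  59  70  70  70
  67  64]
x 0.5832 off along -0.0032 across 0.1070 yaw-mat -0.36 width 0.0894 [260 105] [303 187]
```

```bash
sed -i 's/>85)/>70)/' h.py; cat >> h.py <<'E'
from station import r
def stroke(c,p0,p1,pen=.003,n=8,O=O):
    """roll from centre offset c: tip edge follows the surface from angle p0 to p1 (deg behind top)"""
    pt=lambda p,s,k:P(c-s+(.05-k)*np.sin(p)+.010,.182+.05+(.05-k)*np.cos(p))
    a,b=np.radians([p0,p1])
    r.servo_line(P(c+.05*np.sin(a)+.03,.40),O,speed=.3)
    q=pt(a,0,0);q2=P(c+.05*np.sin(a)+.03,q[2]);r.servo_line(q2,speed=.2)
    r.servo_line(q,speed=.05)
    for i,p in enumerate(np.linspace(a,b,n+1)):
        r.servo_line(pt(p,.05*(a-p),pen),speed=.06);s=r.sense()
        print("%.0f"%np.degrees(p),np.round(s["contact_force"],1),round(s["tcp_pos"][2],4),round(s["clock"],2))
    e=pt(b,.05*(a-b),-.012);r.servo_line(e,speed=.05)
    r.servo_line([e[0],e[1],.40],speed=.25)
def look(name):
    r.servo_line(P(.33,.42),speed=.4)
    s=r.snapshot("top");cv2.imwrite(f"pics/{name}.png",s["frame"][...,::-1]);return s
E
python3 - <<'E'
from h import *
stroke(.101,70,25)
s=look("top3")
f=s["frame"];h=cv2.cvtColor(f,cv2.COLOR_RGB2HSV);print(h[140,270:345:3,1],h[140,270:345:3,2])
meas(s,(265,345,95,205));print(r.sense()["clock"])
E
```

```text
70 [-2.3  6.7 12.2] 0.2515 13.53
64 [-3.2  6.2 10.5] 0.2558 13.82
59 [-2.9  5.8 10.8] 0.2597 14.1
53 [-2.8  4.8  9.4] 0.2634 14.39
48 [0.2 3.7 6.8] 0.2663 14.68
42 [0.3 2.2 5.5] 0.2682 14.98
36 [-0.6  1.4  6.7] 0.2712 15.28
31 [-1.1  1.7  8.2] 0.2739 15.58
25 [-2.   1.9  8.9] 0.2762 15.88
[146 149 139 152  11  13   9  12   7  11  12  10   7   8   9  11   5  12
 110 132 134 125 129 132 126] [115 116 114 111 168 174 176 186 184 183 170 153 154 134 116 114  94  85
 130 151 148 157 142 129 132]
x 0.5802 off along -0.0052 across 0.0601 yaw-mat -1.01 width 0.1004 [278 106] [324 189]
17.7167
```

View pics/top3.png

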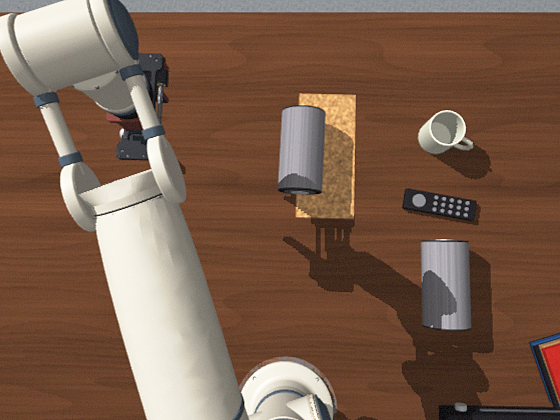

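The speaker is at (301,150), half on the mat: 60 mm across, yaw −1.0° relative to the mat. The second stroke will cover about 40 mm while turning the tool +1°.

```bash
python3 - <<'E'
import re
t=open("h.py").read()
t=t.replace("n=8,O=O):","n=8,dy=0):").replace(",.40),O,speed=.3)",",.40),[180,0,O[2]-dy],speed=.3)")
t=t.replace("pt(p,.05*(a-p),pen),speed=.06)","pt(p,.05*(a-p),pen),[180,0,O[2]-dy*(1-i/n)],speed=.06)")
open("h.py","w").write(t)
E
python3 - <<'E'
from h import *
stroke(.060,70,24,dy=1.0)
s=look("top4");meas(s,(280,370,95,205));print(r.sense()["clock"])
f=s["frame"];h=cv2.cvtColor(f,cv2.COLOR_RGB2HSV);print(h[140,290:370:3,1],h[140,290:370:3,2])
E
```

```text
70 [-2.8  6.8 10.5] 0.2504 20.23
64 [-2.7  7.2  9.8] 0.2549 20.51
58 [-2.2  5.1 11.5] 0.259 20.8
53 [-2.4  4.9 11.4] 0.2628 21.09
47 [-1.8  4.2  9.9] 0.2662 21.39
41 [0.2 3.2 6.5] 0.2686 21.69
36 [-1.4  2.8  7.3] 0.2717 21.99
30 [-2.1  2.6  8. ] 0.2744 22.3
24 [-3.   2.   8.7] 0.2767 22.61
x 0.5783 off along -0.0061 across 0.0177 yaw-mat -1.13 width 0.0995 [296 107] [342 190]
24.5417
[153 146 154  20   7   7   7  11  18  12  11   2   8  10   6  19   3  22
 129 129 124 127 145 171 124 161 115] [113 110 103 168 172 176 184 187 166 154 156 155 130 130 121 109  89  81
 123 142 164 147  60  61  68  68  69]
```

```bash
python3 - <<'E'
from h import *
stroke(.0175,60,40,dy=1.5,pen=.005,n=4)
s=look("top5");meas(s,(285,380,95,208));print(r.sense()["clock"])
c=r.snapshot("scene")["frame"];f=s["frame"][80:230,250:400];
cv2.imwrite("pics/final.png",np.hstack([cv2.resize(f,(400,400)),cv2.resize(c[180:300,170:330],(400,300))[:, :].copy() if 0 else cv2.resize(c[180:300,180:300],(400,400))])[...,::-1])
E
```

```text
60 [-5.3  8.5 17.1] 0.2585 27.16
55 [-5.7  8.3 17.4] 0.2619 27.43
50 [-4.4  7.9 16.9] 0.2649 27.71
45 [-1.2  4.8 11.8] 0.2666 27.98
40 [-2.4  4.5 12.5] 0.2694 28.26
x 0.5784 off along -0.0056 across -0.0014 yaw-mat -0.69 width 0.0985 [305 107] [350 190]
30.2833
```

View pics/final.png

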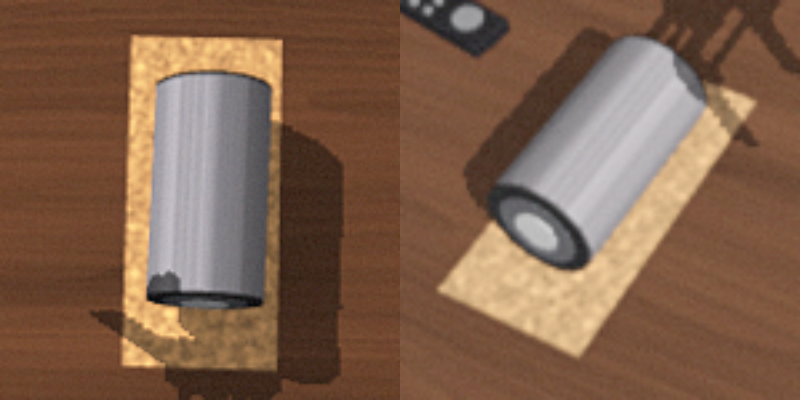

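The speaker lies along the mat's middle in both views: about 1 mm off across it, within 1° of parallel, and with mat visible all round. The arm is clear, so I'll hand in.

```bash
python3 -c "
from station import r
print(r.hand_in())"
```

```text
the job is handed in; nothing more can be done
None
```

I rolled the speaker onto the mat and handed the job in at about 30 s: it rests about 1 mm off the middle across and 6 mm along, within 1° of parallel with no overhang, though my first push wedged the fingertips (wrist force peaked near 113 N, limit 120 N) before I switched to gentler strokes.

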